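File a hard drive in the drive locker and shut it

TASK

Pull the hard drive with the orange stickers straight up out of the slotted rack, stand it on its long edge in the open drawer of the grey drive locker and let go of it, then push the drawer fully shut. Set the drive down rather than dropping it, do not slam the drawer, and leave the other drive standing in the rack.

Things in the scene. Friction and masses are not known exactly. Their poses are not given: they have to be found in the camera images.
- drive_orange: The hard drive to file: silver, 150 mm long (its x), 28 mm thick (its y), 102 mm tall (its z, up), standing on its long edge in either slot of the rack, orange stickers on top edge and faces. Solid, about 0.45 kg, ends and faces alike for handling. Origin: centre of its underside; top edge 102 mm above. Grip across the thickness at the middle of the top edge.
- drive_plain: The other hard drive: same size, axes and origin, no orange, standing in the other slot of the rack. It stays there.
- rack: Fixed rack, black with bright metal end plates, 190 (x) x 124 (y) x 75 mm, two slots along its x at y = +35 and -35 mm. Drives stand on its 8 mm base, guided only at their ends by channels (beyond 59 mm from the middle in x) up to 75 mm high, 2.5 mm play each side; the middle is open for fingers. Drives stick out 35 mm above the channels. Origin: centre of underside.
- locker: Fixed grey steel drive locker, 120 (x, deep) x 196 (y) x 134 mm tall, a drawer with blue front on its -x side, roughly facing the robot. Origin: centre of underside; x points from drawer side to back. The drawer opening ends 128 mm above the table: a drive standing on the drawer floor passes with 10 mm to spare.
- drawer (a joint): How far the drawer is pulled out, m: 0 fully shut, 0.10 fully out. It slides along the locker's x (shutting moves it to +x) with about 2 N of friction plus light damping and stays where it is left; no spring, no latch.
- bay (a point): Middle of the drawer's floor (upper side, 16 mm above the table), where the drive belongs; moves with the drawer, axes those of the locker. The bay is 44 mm in x by 168 mm in y: the drive's length lies along this y. Side and rear walls rise 41 mm above the floor, so does about (45 mm) the finger notch in the middle of the front. Open above when the drawer is out.
- front (a point): Middle of the drawer front's outer face, 82 mm above the table, 32 mm in -x of the bay; moves with the drawer. It lies in the notch: the blue front is 192 mm wide; within 35 mm of its middle it is 61 mm tall, either side of that a flat wing rises to 128 mm: push a wing to +x to shut. A bar pull stands out 14 mm, 27 mm above the table. Shut, this point is 70 mm in -x of the locker's origin.

How it is judged:
By the outcome, as a careful person would: the job done as asked, in the order asked, and still so for the second after the job is handed in, with the robot touching nothing.
It also fails if it takes over 56 s, if anything falls off the work surface, if the arm or the gripper's body presses on something with over 40 N, if the wrist force passes 120 N, or if a joint passes its speed limit or range.

ROBOT

A 6-joint arm with a two-finger parallel gripper is mounted at the origin on the work surface; the furniture and walls round the work are solid. World frame = base frame: x ahead of the robot, y to its left, z up, the work surface at z = 0. Lengths are in mm, angles in rad, forces in N, time in s.
With the tool pointing down it reaches from about 350 to 975 mm from the base axis. Payload 7.1 kg.
Tool frame: the origin (TCP) lies between the finger pads; the fingertips stand 19 mm ahead of it and the grasp point (between the pads) is the TCP (ctrl.tcp_to_tips is the distance from the TCP to the fingertips, in mm); z points along the fingers, y is the line along which they close (so a half turn about z gives the same grasp; the last joint's range is limited). The gripper opens to 88 mm and grips with 3 to 60 N. Pads are 20 mm wide; open, the fingers measure 115 mm over their backs; the gripper's body (75 mm by 178 mm) begins 61 mm behind the grasp point.
Start: joints at [-1.163, 0.423, 1.63, -0, 1.089, -0.019], TCP at [258.74, -568.91, 204.475] pointing down, gripper open.
Joint ranges: [-3, 3], [-0.9, 2.11], [0.09, 2.58], [-1.31, 4.45], [0.11, 2.69], [-2.54, 2.54]. Speed limits (rad/s): [2.39, 2.39, 3.01, 3.14, 3.14, 3.14].

INTERFACE

Orientations are given as a rotation vector (axis times angle).
In Python, from workcell import status, optics, ctrl gives the robot as it stands. The module is installed in compiled form; this text tells all that it offers.
- The arm moves only by the shell command python3 -m inch 'ROWS'. ROWS is JSON, a list that holds one entry, the list of rows, each a list of 7 numbers: the shift along the tool's x, y, z in mm, then the turn, a rotation vector about the tool's x, y, z in rad, then the opening in per cent of the stroke, from 0 (shut) to 100 (fully open). A call has 1 to 20 rows; each row is the pose to reach, as a shift and turn from the pose commanded when the call began, along the tool's axes at that moment; what a row does not reach only later rows make up. A row lasts 1/10 s, in which the tool goes at most 50 mm and 8.59 degrees, less where a joint would pass 70% of its speed; a pose out of reach is approached as far as the arm can. A call with a gripper value outside its range is refused whole. The fingers move at their own pace and stop on an object; the grip force is fixed at half the most. Time passes only in rows, so rows that repeat a pose let the fingers close. It gives the time, the measured TCP pose, the force, the opening and the grip force at its end, in the units of the state.
- status.get_obs(): the state, without advancing time (a new reading comes with each control period).
- optics.get_image(name): name is "side" or "top"; returns a dict with "frame" (420x560x3 uint8, red, green, blue), "fx", "fy", "cx", "cy" (pixels), "k1" (the pictures are not rectified: a ray, as slopes to the right and down, at radius r is drawn at 1 + k1 r^2 times it, then the intrinsics apply), "rvec" (rotation vector, rad) and "tvec" (3), from world to camera coordinates, as OpenCV has them. Camera axes: x right, y down, z forward; pixel columns grow to the right and rows downward; lengths in mm; the calibration is good to about 2 mm. A picture is of the moment at which its call begins. There is no depth.
- ctrl.close_job(): hands the job in; it is judged then, once.
The state is a dict: "t": time; "qpos": joint angles; "qvel": joint speeds; "joint_torque": joint torques, N m; "ee_pos": TCP position; "orientation": TCP orientation; "ft_force": force on the tool from outside, world axes, zero at the start; "moment": the same for the moment, N m; "width": finger opening in mm; "grasp_force": force on a finger pad.
Only numpy, scipy, OpenCV 4.12 (cv2) and the standard library are available. Lean on these libraries where they do the work, as an engineer would, in place of code of your own. Each camera call takes 0.05 s, during which the arm holds its last target. There are 200 camera calls.

## Working session

There is one attempt and no reset: what is moved stays moved. The work goes in short steps, Python scripts to look and compute and a shell command to move; the robot and the scene stay as the last step left them, time stands still between calls to the robot, and variables do not carry over. Pictures are saved under pics/ and viewed, at most 10 in all, crops included, and the job is handed in when it is done.

```bash
mkdir -p pics; ls; python3 - <<'E'
from workcell import status, optics, ctrl
import cv2
o=status.get_obs()
print({k:o[k] for k in('t','ee_pos','orientation','width','ft_force')},ctrl.tcp_to_tips)
for n in('top','side'):
    d=optics.get_image(n); cv2.imwrite(f'pics/{n}0.png',d['frame'][:,:,::-1])
    print(n,{k:v for k,v in d.items() if k!='frame'})
E
```

```text
pics
{'t': 0.0, 'ee_pos': array([ 258.47656501, -568.3749464 ,  203.71578756]), 'orientation': array([-3.06887157e+00, -6.64937131e-01,  4.73722069e-04]), 'width': 87.7266960205384, 'ft_force': array([-0.40112297,  0.17580604,  0.24207331])} 19.0
top {'fx': 411.49728256214394, 'fy': 411.49728256214394, 'cx': 282.23254901761726, 'cy': 211.72969325511656, 'k1': -0.00041009153009730797, 'rvec': array([ 2.10620443, -2.15664626,  0.22423162]), 'tvec': array([-106.63687906,  481.68180384,  837.62334391])}
side {'fx': 414.5666886417456, 'fy': 414.5666886417456, 'cx': 280.3536700337543, 'cy': 209.8224109496851, 'k1': -0.08031922088651391, 'rvec': array([ 1.42246191,  2.43732061, -0.61768018]), 'tvec': array([ 338.25894928, -255.87490517, 1071.16862072])}
```

View pics/top0.png

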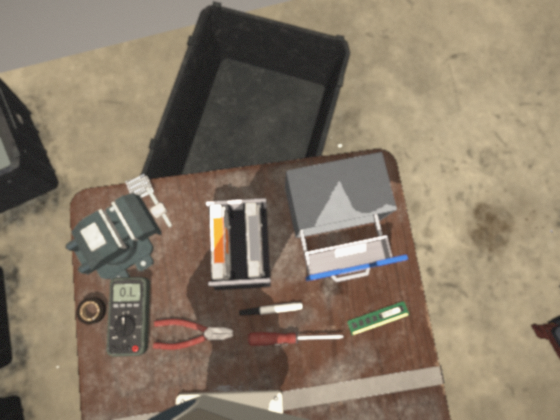

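View pics/side0.png

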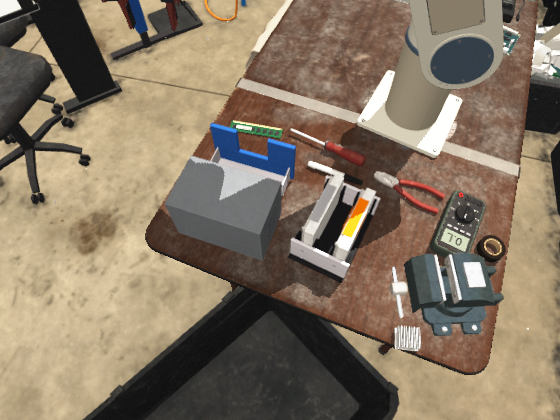

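The top view shows the rack at about (240,243), with the orange drive in its left slot at (220,242). The locker is at (340,190), with the drawer open and its blue front at (357,268). In the side view the orange drive is at (357,225) and the locker at (225,205), blue wings at (225,140) and (281,160). I'll enlarge both views to read off the corners.

```bash
cat > h.py <<'E'
import numpy as np, cv2, pickle
from workcell import status, optics, ctrl
from scipy.spatial.transform import Rotation as R
def grab(n,save=None):
    d=optics.get_image(n)
    if save: cv2.imwrite(save,d['frame'][:,:,::-1])
    return d
def ray(d,u,v):
    p=np.array([(u-d['cx'])/d['fx'],(v-d['cy'])/d['fy']]); q=p.copy()
    for _ in range(20): q=p/(1+d['k1']*(q@q))
    M=R.from_rotvec(d['rvec']).as_matrix()
    r=M.T@np.r_[q,1]; return -M.T@d['tvec'], r/np.linalg.norm(r)
def plane(d,u,v,z):
    c,r=ray(d,u,v); return c+r*(z-c[2])/r[2]
def tri(d1,a,d2,b):
    c1,r1=ray(d1,*a); c2,r2=ray(d2,*b)
    s=np.linalg.lstsq(np.c_[r1,-r2],c2-c1,rcond=None)[0]
    p,q=c1+s[0]*r1,c2+s[1]*r2; return (p+q)/2,np.linalg.norm(p-q)
def proj(d,P):
    M=R.from_rotvec(d['rvec']).as_matrix(); c=M@np.asarray(P,float)+d['tvec']; q=c[:2]/c[2]; q=q*(1+d['k1']*(q@q))
    return q*[d['fx'],d['fy']]+[d['cx'],d['cy']]
E
python3 - <<'E'
from h import *
D={}
for n,(x,y,w,h,s) in {'top':(200,145,220,150,3.6),'side':(155,115,235,170,3.4)}.items():
    d=D[n]=grab(n); c=d['frame'][y:y+h,x:x+w,::-1]
    c=cv2.resize(c,None,fx=s,fy=s,interpolation=cv2.INTER_CUBIC)
    for k in range(0,w,20): cv2.putText(c,str(x+k),(int(k*s),10),0,.35,(0,255,255)); cv2.line(c,(int(k*s),12),(int(k*s),18),(0,255,255))
    for k in range(0,h,20): cv2.putText(c,str(y+k),(0,int(k*s)+4),0,.35,(0,255,255)); cv2.line(c,(24,int(k*s)),(30,int(k*s)),(0,255,255))
    cv2.imwrite(f'pics/{n}_crop.png',c)
pickle.dump(D,open('d0.pkl','wb'))
E
```

```text
(no output)
```

View pics/top_crop.png

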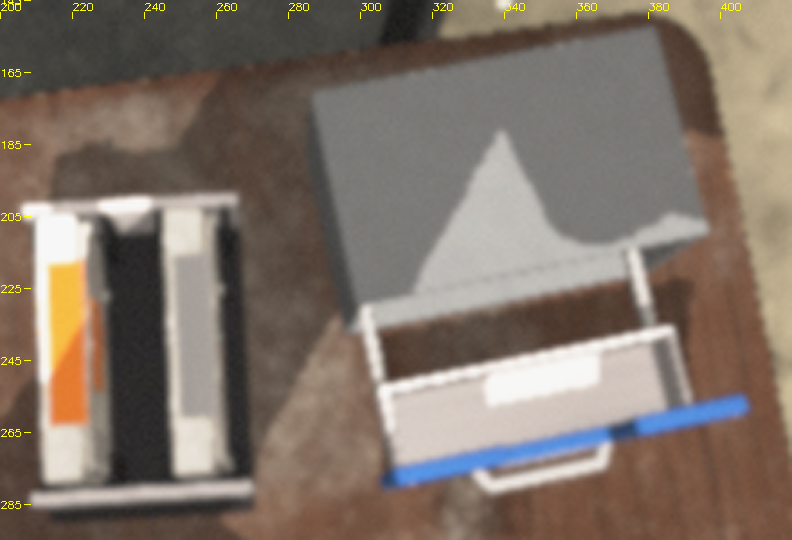

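View pics/side_crop.png

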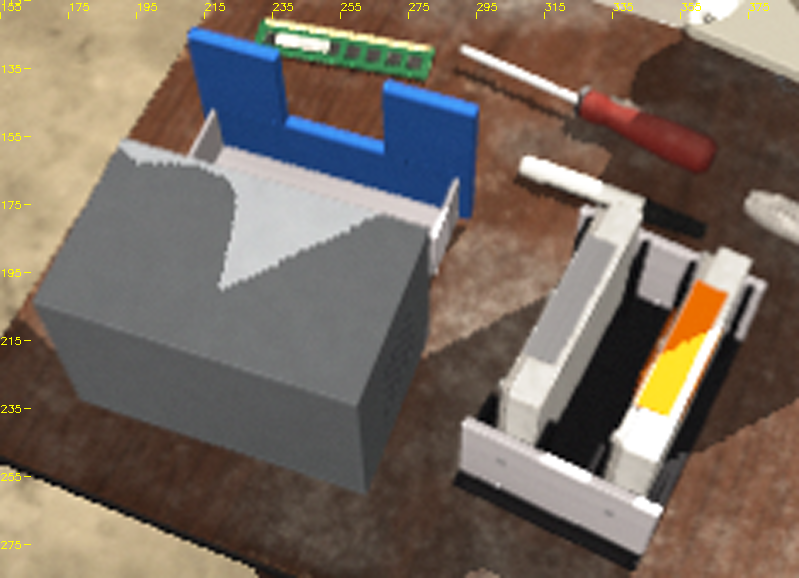

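The crops show these features clearly:

| Feature | Top view (px) | Side view (px) |
|---|---|---|
| Orange sticker | (213.6,218) to (224.7,262) | (342,233) to (369,201) |
| Blue wing outer ends | (308,278) and (407,256) | (211,124) and (295,146) |
| Locker top | back corners (287,171), (382,152) | back corners (166,203), (260,234) |

Next I'll triangulate from these.

```bash
python3 - <<'E'
from h import *
np.set_printoptions(precision=1,suppress=True)
D=pickle.load(open('d0.pkl','rb')); T,S=D['top'],D['side']
print('cams',ray(T,280,210)[0],ray(S,280,210)[0])
t=lambda a:(200+a[0]/3.6,145+a[1]/3.6); s=lambda a:(155+a[0]/3.4,115+a[1]/3.4)
P={'stk +y near':((51,422),(728,292)),'stk -y near':((89,422),(700,283)),'stk +y far':((49,263),(669,413)),'stk -y far':((84,262),(637,403)),
'lock back +y':((313,93),(357,405)),'lock back -y':((657,27),(36,300)),'lock front +y':((348,328),(428,230)),'lock front -y':((708,232),(122,142)),
'wing out +y':((386,478),(477,105)),'wing out -y':((748,400),(190,30)),'wing in -y':((636,428),(285,57))}
Q={}
for k,(a,b) in P.items():
    p,e=tri(T,t(a),S,s(b)); Q[k]=p; print(k,p,'gap %.1f'%e)
# masks: bright sticker on the top edge
for n,d in D.items():
    h=cv2.cvtColor(d['frame'],cv2.COLOR_RGB2HSV); m=cv2.inRange(h,(5,150,190),(32,255,255))
    k,l,st,c=cv2.connectedComponentsWithStats(m)
    for i in range(1,k):
        if st[i,4]>100 and st[i,1]>150: print(n,'orange',st[i],c[i],cv2.minAreaRect(np.argwhere(l==i)[:,::-1].astype(np.float32)), plane(d,*c[i],110))
    m=cv2.inRange(h,(105,150,80),(125,255,255))
    k,l,st,c=cv2.connectedComponentsWithStats(m)
    for i in range(1,k):
        if st[i,4]>100: print(n,'blue',st[i],c[i])
E
```

```text
cams [313.2 -97.7 915.1] [809.6  64.5 817.1]
stk +y near [369.7  19.3 110.4] gap 2.5
stk -y near [369.2   0.8 104.8] gap 5.2
stk +y far [456.8  21.3 109.7] gap 3.2
stk -y far [457.7   2.7 105.1] gap 3.3
lock back +y [ 545.  -126.1  129.4] gap 3.0
lock back -y [ 578.6 -318.   129.7] gap 5.2
lock front +y [ 418.4 -147.3  112.7] gap 7.9
lock front -y [ 463.1 -340.   125.6] gap 2.6
wing out +y [ 335.9 -161.9  130.3] gap 4.0
wing out -y [ 371.  -353.6  126.1] gap 3.8
wing in -y [ 357.5 -292.5  122. ] gap 5.9
top orange [214 219  10  43 347] [218.3 240.2] ((218.39073181152344, 240.00340270996094), (42.198150634765625, 8.089800834655762), 88.21009063720703) [412.9  10.2 110. ]
side orange [343 198  26  39 384] [355.2 217. ] ((355.19921875, 217.3561553955078), (9.845029830932617, 40.55681610107422), 25.559965133666992) [415.4  11.3 110. ]
side blue [129   0  19  33 314] [137.7  15.8]
side blue [ 211  123   85   56 1974] [254.  151.5]
```

```bash
python3 - <<'E'
from h import *
np.set_printoptions(precision=1,suppress=True)
D=pickle.load(open('d0.pkl','rb')); T,S=D['top'],D['side']
t=lambda a:(200+a[0]/3.6,145+a[1]/3.6); s=lambda a:(155+a[0]/3.4,115+a[1]/3.4)
def seg(n,d,a,b,z):
    f=t if d is T else s
    p,q=plane(d,*f(a),z),plane(d,*f(b),z); v=(q-p)[:2]
    print(n,p[:2],q[:2],'len %.1f yaw %.1f mid'%(np.hypot(*v),np.degrees(np.arctan2(v[1],v[0]))),((p+q)/2)[:2])
seg('drive +y edge top',T,(42,482),(36,218),110)
seg('drive -y edge top',T,(86,480),(80,216),110)
seg('drive -y side',S,(716,246),(611,487),110); seg('drive +y side',S,(750,258),(655,495),110)
seg('plate far',T,(238,195),(22,204),75); seg('plate near',T,(253,485),(30,495),75)
seg('lock back top',T,(657,27),(313,93),134); seg('lock back side',S,(36,300),(357,405),134)
seg('lock left side',S,(428,230),(357,405),134)
seg('lock right top',T,(708,232),(657,27),134)
seg('wing top',T,(748,400),(386,478),128); seg('wing side',S,(190,30),(477,105),128)
seg('rear wall inner top',T,(670,336),(388,394),57)
seg('floor rear? L-R walls inner top L',T,(395,455),(383,388),57); seg('R',T,(685,402),(668,335),57)
seg('notch side inner',S,(288,120),(384,153),61)
o=status.get_obs(); print(R.from_rotvec(o['orientation']).as_matrix(),o['qpos'])
E
```

```text
drive +y edge top [338.3  22.7] [482.6  27. ] len 144.4 yaw 1.7 mid [410.4  24.9]
drive -y edge top [338.7  -0.8] [483.2   2.7] len 144.5 yaw 1.4 mid [411.   1.]
drive -y side [343.6   1.6] [511.8  14. ] len 168.6 yaw 4.2 mid [427.7   7.8]
drive +y side [341.3  22.5] [504.3  36.7] len 163.7 yaw 5.0 mid [422.8  29.6]
plate far [501.1 -84.3] [498.4  40.6] len 124.9 yaw 91.2 mid [499.7 -21.9]
plate near [334.8 -89.7] [332.4  34.6] len 124.3 yaw 91.1 mid [333.6 -27.6]
lock back top [ 578.4 -319.3] [ 544.2 -127.3] len 195.0 yaw 100.1 mid [ 561.3 -223.3]
lock back side [ 579.5 -312.9] [ 546.4 -123.4] len 192.3 yaw 99.9 mid [ 562.9 -218.1]
lock left side [ 431.3 -144.6] [ 546.4 -123.4] len 117.0 yaw 10.4 mid [ 488.9 -134. ]
lock right top [ 462.  -338.7] [ 578.4 -319.3] len 118.0 yaw 9.5 mid [ 520.2 -329. ]
wing top [ 371.5 -354.8] [ 335.3 -160.1] len 198.0 yaw 100.5 mid [ 353.4 -257.5]
wing side [ 371.9 -350.4] [ 334.8 -164.6] len 189.4 yaw 101.3 mid [ 353.4 -257.5]
rear wall inner top [ 415.2 -335.2] [ 385.3 -168.7] len 169.2 yaw 100.2 mid [ 400.2 -252. ]
floor rear? L-R walls inner top L [ 350.2 -171.4] [ 388.8 -165.9] len 39.0 yaw 8.1 mid [ 369.5 -168.7]
R [ 376.5 -341.2] [ 415.8 -334.1] len 39.9 yaw 10.2 mid [ 396.2 -337.6]
notch side inner [ 361.5 -290.2] [ 353.2 -221.2] len 69.5 yaw 96.8 mid [ 357.3 -255.7]
[[ 0.9  0.4 -0. ]
 [ 0.4 -0.9  0. ]
 [ 0.  -0.  -1. ]] [-1.2  0.4  1.6  0.   1.1 -0. ]
```

The rack's yaw is about 1.2° and the locker's about 10°. The drive's grip point is near (413, 11.5), with its top near 108 measured (110 from the text). The bay is near (380, -253). Moving above the drive with the fingers half open.

```bash
python3 -m inch '[[[30,-37,2,0,0,0.03,55],[76,-93,4,0,0,0.08,55],[114,-139,4,0,0,0.12,55],[152,-186,4,0,0,0.16,55],[190,-232,4,0,0,0.2,55],[228,-279,4,0,0,0.24,55],[266,-325,4,0,0,0.28,55],[304,-372,4,0,0,0.32,55],[342,-418,4,0,0,0.36,55],[365,-446,4,0,0,0.39,55],[381,-464,4,0,0,0.406,55],[381,-464,4,0,0,0.406,55],[381,-464,4,0,0,0.406,55],[381,-464,4,0,0,0.406,55],[381,-464,4,0,0,0.406,55]]]'
python3 - <<'E'
from h import *
o=status.get_obs();M=R.from_rotvec(o['orientation']).as_matrix();print(o['ee_pos'],np.degrees(np.arctan2(M[1,0],M[0,0])),M[2,2],o['width'],o['qpos'])
E
```

```text
t: 1.7
ee_pos: [413.1, 10.5, 200.3]
orientation: [3.141, 0.032, -0.001]
ft_force: [-0.0, 0.3, 0.5]
width: 48.4
grasp_force: 0.0
[413.05401141  10.47633146 200.31685804] 1.1791873422096792 -0.999999774080341 48.35048405483581 [-3.20604382e-03  1.11466171e-01  2.07654560e+00 -3.71839870e-04
  9.54180755e-01  1.54722461e+00]
```

```bash
python3 -m inch '[[[0,-1,25,0,0,0,55],[0,-1,50,0,0,0,55],[0,-1,60,0,0,0,55],[0,-1,63,0,0,0,55],[0,-1,63,0,0,0,55]]]'
python3 - <<'E'
from h import *
ims=[]
for n,(x,y,w,h,s) in {'top':(170,170,120,130,3.3),'side':(290,140,120,130,3.3)}.items():
    d=grab(n); ims.append(cv2.resize(d['frame'][y:y+h,x:x+w,::-1],None,fx=s,fy=s,interpolation=2))
cv2.imwrite('pics/hover.png',np.hstack(ims))
E
```

```text
t: 2.2
ee_pos: [413.5, 11.4, 137.6]
orientation: [3.141, 0.03, -0.001]
ft_force: [0.8, 0.4, -0.4]
width: 48.1
grasp_force: 0.0
```

View pics/hover.png

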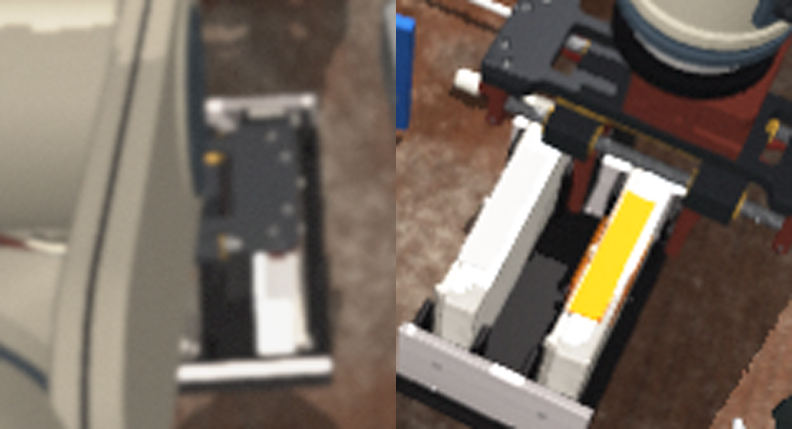

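The side view shows the fingertips (red) straddling the orange drive. Before descending I'll check in numbers where the tips project.

```bash
python3 - <<'E'
from h import *
S=pickle.load(open('d0.pkl','rb'))['side']
f=lambda P:np.round((proj(S,P)-[290,140])*3.3+[396,0])
for y in (-38,-24,0,24,38): print(y,f([413.5,11.4+y,118.6]), f([413.5,11.4+y,198]))
print('sticker ctr',f([413.5,11.4,110]))
E
```

```text
-38 [556. 217.] [575. 144.]
-24 [578. 227.] [599. 155.]
0 [615. 245.] [640. 174.]
24 [653. 263.] [681. 194.]
38 [675. 274.] [706. 205.]
sticker ctr [613. 252.]
```

The predicted sticker centre (613,252) agrees with the seen one at about (612,257), so I'll descend and grip.

```bash
python3 -m inch '[[[2,0,15,0,0,0,55],[2,0,30,0,0,0,55],[2,0,40,0,0,0,55],[2,0,46,0,0,0,55],[2,0,46,0,0,0,55],[2,0,46,0,0,0,20],[2,0,46,0,0,0,10],[2,0,46,0,0,0,10],[2,0,46,0,0,0,10],[2,0,46,0,0,0,10],[2,0,46,0,0,0,10],[2,0,46,0,0,0,10]]]'
```

```text
t: 3.5
ee_pos: [417.1, 11.3, 93.2]
orientation: [3.14, 0.033, 0.005]
ft_force: [-3.1, -6.2, 22.5]
width: 8.6
grasp_force: 13.4
```

The width reads 8.6 mm where I expected 28, and there is an upward force, so something is off. I'll look.

```bash
python3 - <<'E'
from h import *
d=grab('side'); c=d['frame'][120:270,260:420,::-1]
cv2.imwrite('pics/grip.png',cv2.resize(c,None,fx=4,fy=4,interpolation=2))
o=status.get_obs(); print(o['width'],o['grasp_force'],o['ft_force'],o['moment'])
E
```

```text
8.61893110861591 11.594163584522903 [-3.33756693 -5.53796288 24.41835563] [-1.07125129  0.68924667 -0.02737243]
```

View pics/grip.png

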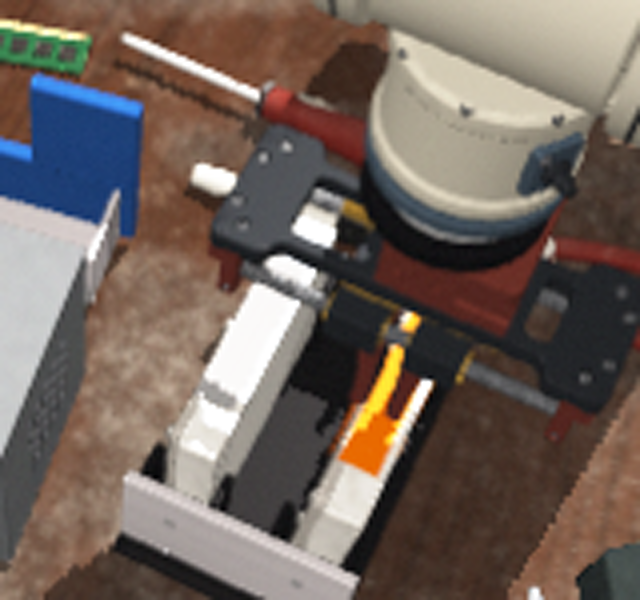

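```bash
python3 - <<'E'
from h import *
d=grab('side'); x,y=325,190; c=d['frame'][y:y+75,x:x+60,::-1]; b=pickle.load(open('d0.pkl','rb'))['side']['frame'][y:y+75,x:x+60,::-1]
e=pickle.load(open('d0.pkl','rb'))['side']
im=[cv2.resize(q,None,fx=6.6,fy=6.6,interpolation=cv2.INTER_NEAREST) for q in (b,c)]
for P in ([417,11.3-4.3,74],[417,11.3+4.3,74],[417,11.3-4.3,110],[417,11.3+4.3,110],[417,-2.7,110],[417,25.3,110],[417,7,130],[417,15,130]):
    q=(proj(e,P)-[x,y])*6.6; 
    cv2.circle(im[1],tuple(int(v) for v in q),3,(255,0,255) if P[2]==110 else (0,255,0),-1)
cv2.imwrite('pics/zoom.png',np.hstack(im))
E
```

```text
(no output)
```

View pics/zoom.png

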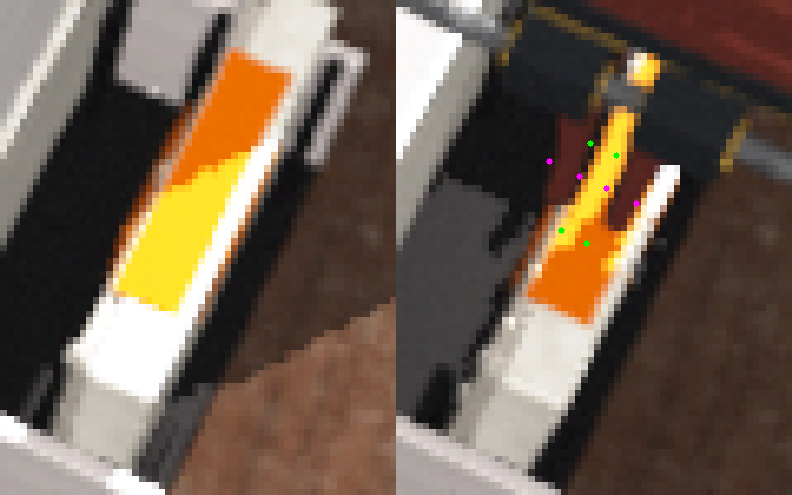

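The zoom shows the dark red fingers, at crop (575,205) and (625,230), cutting into the drive's top instead of clasping its faces. The drive has shifted about 3 mm to +y but is still upright. I'll reopen gently and check before gripping again.

```bash
python3 -m inch '[[[0,0,0,0,0,0,20],[0,0,0,0,0,0,35],[0,0,0,0,0,0,50],[0,0,0,0,0,0,55],[0,0,0,0,0,0,55],[0,0,0,0,0,0,55]]]'
python3 - <<'E'
from h import *
d=grab('side'); pickle.dump(d,open('s1.pkl','wb')); x,y=325,170; c=d['frame'][y:y+95,x:x+70,::-1]
im=[cv2.resize(c,None,fx=6,fy=6,interpolation=2)]
cv2.imwrite('pics/open.png',np.hstack(im))
E
```

```text
t: 4.2
ee_pos: [415.1, 12.2, 91.3]
orientation: [3.141, 0.033, -0.001]
ft_force: [-0.4, -0.1, 0.3]
width: 47.8
grasp_force: 0.0
```

View pics/open.png

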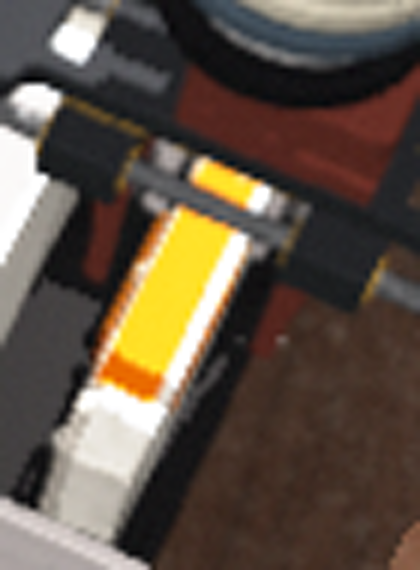

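Open again, the fingers straddle the drive (about (100,240) and (275,320) in the crop), the force is zero and the drive is upright. This time I'll close slowly and only to just under the drive's thickness.

```bash
python3 -m inch '[[[0,0,0,0,0,0,45],[0,0,0,0,0,0,40],[0,0,0,0,0,0,36],[0,0,0,0,0,0,33],[0,0,0,0,0,0,31],[0,0,0,0,0,0,30],[0,0,0,0,0,0,30],[0,0,0,0,0,0,30]]]'
```

```text
t: 5.05
ee_pos: [415.7, 12.3, 91.9]
orientation: [-3.141, -0.033, -0.001]
ft_force: [-0.8, 0.4, 6.9]
width: 26.2
grasp_force: 3.2
```

```bash
python3 -m inch '[[[0,0,0,0,0,0,26],[0,0,0,0,0,0,22],[0,0,0,0,0,0,22],[0,0,0,0,0,0,22]]]'; python3 -m inch '[[[0,0,-2,0,0,0,22],[0,0,-4,0,0,0,22],[0,0,-6,0,0,0,22],[0,0,-6,0,0,0,22]]]'
python3 - <<'E'
from h import *
for n in('top','side'):
    d=grab(n); a=pickle.load(open('s1.pkl','rb')) if n=='side' else pickle.load(open('d0.pkl','rb'))['top']
    for f in(a,d):
        h=cv2.cvtColor(f['frame'],cv2.COLOR_RGB2HSV); m=cv2.inRange(h,(5,150,190),(32,255,255)); m[:150]=0;m[:,:200]=0;m[:,400:]=0
        k,l,st,c=cv2.connectedComponentsWithStats(m); i=1+st[1:,4].argmax() if k>1 else 0; print(n,st[i],c[i])
E
```

```text
t: 5.45
ee_pos: [415.9, 11.7, 92.2]
orientation: [3.14, 0.034, 0.001]
ft_force: [-1.9, -5.7, 10.6]
width: 19.4
grasp_force: 10.7
t: 5.85
ee_pos: [415.6, 12.3, 97.7]
orientation: [-3.141, -0.033, -0.001]
ft_force: [0.4, 0.5, -0.2]
width: 19.0
grasp_force: 0.0
top [214 219  10  43 347] [218.30835735 240.18443804]
top [     0      0    560    420 235200] [279.5 209.5]
side [341 204  23  33 304] [352.02960526 220.52960526]
side [341 204  24  33 306] [352.41176471 220.53267974]
```

Once lifted 6 mm, the fingers stand at 19 mm with no force. So they were only catching the drive's top edge, and the tips are higher than assumed. I'll check the visible tip heights in the last open picture.

```bash
python3 - <<'E'
from h import *
S=pickle.load(open('s1.pkl','rb')); np.set_printoptions(precision=1,suppress=True)
# row/col of the finger tip's front edge in open.png: left (95,280), right (262,355)
for z in (72,82,92,102,112): print(z,[((proj(S,[425,12.2+y,z])-[325,170])*6).round() for y in (-24,-37,24,37)], ((proj(S,[425,12.2+24,z+80])-[325,170])*6).round())
d=grab('side'); T=grab('top'); h=cv2.cvtColor(d['frame'],cv2.COLOR_RGB2HSV)
c=d['frame'][150:260,310:430,::-1]; cv2.imwrite('pics/raise.png',cv2.resize(c,None,fx=5,fy=5,interpolation=2))
print(status.get_obs()['ee_pos'])
for z in (78.7,88,98,108,118): print(z,[((proj(S,[425,12.2+y,z])-[310,150])*5).round() for y in (-23,-10,10,23)])
E
```

```text
72 [array([ 89., 327.]), array([ 54., 310.]), array([219., 390.]), array([255., 408.])] [265. 278.]
82 [array([ 92., 313.]), array([ 57., 296.]), array([224., 377.]), array([260., 395.])] [272. 263.]
92 [array([ 96., 299.]), array([ 61., 282.]), array([230., 364.]), array([266., 382.])] [278. 247.]
102 [array([101., 285.]), array([ 65., 268.]), array([235., 351.]), array([272., 368.])] [285. 231.]
112 [array([105., 271.]), array([ 68., 253.]), array([241., 337.]), array([279., 355.])] [292. 214.]
[415.4  12.3  97.4]
78.7 [array([153., 366.]), array([183., 380.]), array([228., 402.]), array([258., 417.])]
88 [array([156., 355.]), array([186., 370.]), array([232., 392.]), array([262., 407.])]
98 [array([160., 344.]), array([190., 358.]), array([236., 381.]), array([267., 395.])]
108 [array([163., 332.]), array([194., 346.]), array([241., 369.]), array([272., 384.])]
118 [array([167., 320.]), array([197., 334.]), array([245., 357.]), array([276., 372.])]
```

View pics/raise.png

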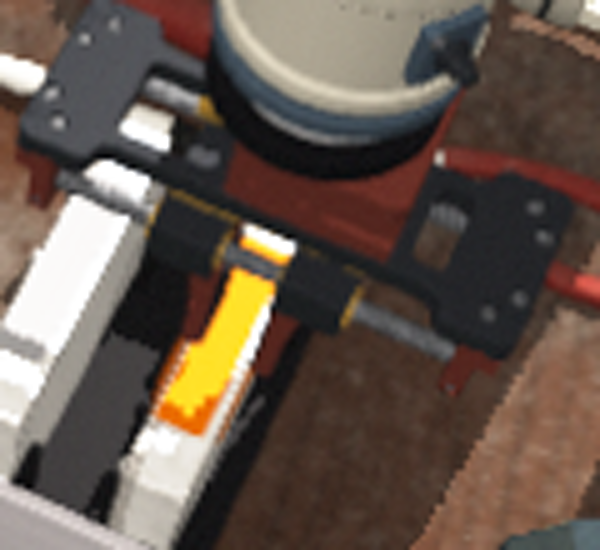

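The tips show at z about 110–115 while the reported TCP is 97.4. They should be 19 mm below it, so the whole tool stands about 36 mm higher than reported, and the contact forces say the same. I'll correct for this by descending a further 36 mm or so and gripping again.

```bash
python3 -m inch '[[[0,0,0,0,0,0,55],[0,0,0,0,0,0,55],[0,0,0,0,0,0,55],[0,0,8,0,0,0,55],[0,0,16,0,0,0,55],[0,0,24,0,0,0,55],[0,0,32,0,0,0,55],[0,0,38,0,0,0,55],[0,0,40,0,0,0,55],[0,0,40,0,0,0,55]]]'; python3 -m inch '[[[0,0,0,0,0,0,45],[0,0,0,0,0,0,38],[0,0,0,0,0,0,33],[0,0,0,0,0,0,28],[0,0,0,0,0,0,20],[0,0,0,0,0,0,20],[0,0,0,0,0,0,20]]]'
```

```text
t: 7.05
ee_pos: [415.2, 12.2, 57.0]
orientation: [-3.141, -0.033, 0.001]
ft_force: [0.5, 0.2, -0.2]
width: 48.3
grasp_force: 0.0
t: 7.75
ee_pos: [415.7, 12.1, 57.7]
orientation: [3.141, 0.033, 0.001]
ft_force: [-0.4, -3.1, 6.1]
width: 27.7
grasp_force: 30.0
```

It's gripped properly now: width 27.7 mm, 30 N. Pulling straight up.

```bash
python3 -m inch '[[[0,0,-3,0,0,0,20],[0,0,-8,0,0,0,20],[0,0,-14,0,0,0,20],[0,0,-22,0,0,0,20],[0,0,-32,0,0,0,20],[0,0,-44,0,0,0,20],[0,0,-56,0,0,0,20],[0,0,-68,0,0,0,20],[0,0,-80,0,0,0,20],[0,0,-92,0,0,0,20],[0,0,-104,0,0,0,20],[0,0,-116,0,0,0,20],[0,0,-128,0,0,0,20],[0,0,-138,0,0,0,20],[0,0,-145,0,0,0,20],[0,0,-150,0,0,0,20],[0,0,-150,0,0,0,20],[0,0,-150,0,0,0,20]]]'
```

```text
t: 9.55
ee_pos: [415.2, 12.3, 207.3]
orientation: [-3.141, -0.033, 0.001]
ft_force: [-0.6, -0.2, -5.3]
width: 27.8
grasp_force: 30.0
```

```bash
python3 -m inch '[[[-1,6,0,0,0,-0.04,20],[-3,18,0,0,0,-0.12,20],[-5,33,0,0,0,-0.22,20],[-8,50,0,0,0,-0.33,20],[-10,67,0,0,0,-0.44,20],[-13,84,0,0,0,-0.55,20],[-15,101,0,0,0,-0.66,20],[-18,118,0,0,0,-0.77,20],[-21,135,0,0,0,-0.88,20],[-23,152,0,0,0,-0.99,20],[-26,169,0,0,0,-1.1,20],[-29,186,0,0,0,-1.21,20],[-31,203,0,0,0,-1.32,20],[-34,220,0,0,0,-1.43,20],[-36,236,0,0,0,-1.54,20],[-39,250,0,0,0,-1.63,20],[-40,260,0,0,0,-1.69,20],[-41,264,0,0,0,-1.724,20],[-41,264,0,0,0,-1.724,20],[-41,264,0,0,0,-1.724,20]]]'
python3 - <<'E'
from h import *
o=status.get_obs();M=R.from_rotvec(o['orientation']).as_matrix();print(np.degrees(np.arctan2(M[1,0],M[0,0])))
ims=[]
D={}
for n,(x,y,w,h) in {'top':(270,150,150,150),'side':(190,60,150,150)}.items():
    d=D[n]=grab(n); ims.append(cv2.resize(d['frame'][y:y+h,x:x+w,::-1],None,fx=2.6,fy=3.6,interpolation=2))
pickle.dump(D,open('d2.pkl','wb')); cv2.imwrite('pics/over.png',np.hstack(ims))
E
```

```text
t: 11.55
ee_pos: [379.6, -252.3, 206.9]
orientation: [-2.021, -2.404, -0.0]
ft_force: [0.9, 0.5, -4.3]
width: 27.7
grasp_force: 30.0
99.89415374498107
```

View pics/over.png

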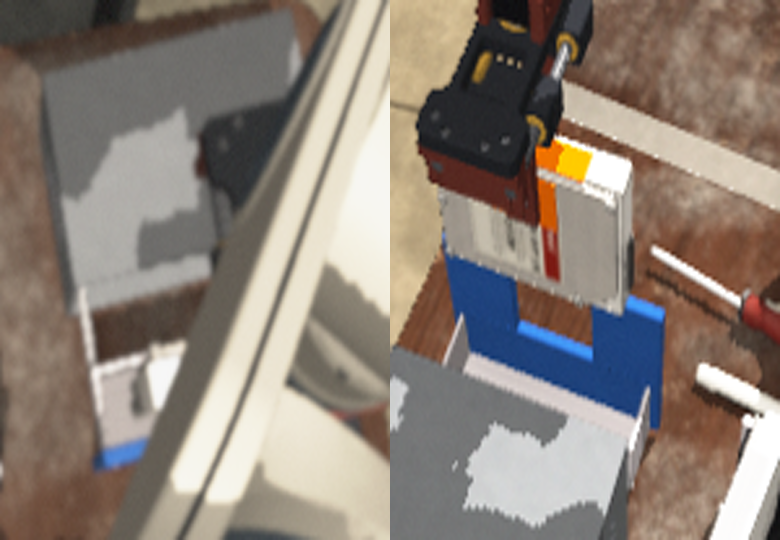

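The side half shows the drive held upright and square over the drawer, its lower edge running from (212,129) to (280,147) px. The notch is at (239,149)–(268,159) and the line where floor meets front at (221,157)–(282,175). That was my last picture, so I'll work from numbers now.

```bash
python3 - <<'E'
from h import *
np.set_printoptions(precision=1,suppress=True)
D=pickle.load(open('d2.pkl','rb')); T,S=D['top'],D['side']
ex=np.array([np.cos(np.radians(10)),np.sin(np.radians(10))]); ey=np.array([-ex[1],ex[0]])
s=lambda a:(190+(a[0]-390)/2.6,60+a[1]/3.6)
org=np.array([380,-253])
def seg(n,a,b,z):
    p,q=plane(S,*s(a),z)[:2],plane(S,*s(b),z)[:2]; m=(p+q)/2; v=q-p
    print(n,'len %.1f yaw %.1f'%(np.hypot(*v),np.degrees(np.arctan2(v[1],v[0]))),'mid rel to (380,-253) in locker axes',(m-org)@ex,(m-org)@ey)
for z in (152,157,162): seg('drive bottom +x edge %d'%z,(447,250),(625,313),z)
seg('notch inner z61',(517,330),(592,361),61); seg('notch outer z61',(519,320),(594,354),61)
seg('floor/front',(470,352),(632,417),16)
# edges by colour: wing-top inner corners of blue mask
S0=pickle.load(open('d0.pkl','rb'))['side']; T0=pickle.load(open('d0.pkl','rb'))['top']
h=cv2.cvtColor(S0['frame'],cv2.COLOR_RGB2HSV); m=cv2.inRange(h,(100,120,60),(125,255,255)); m[:110]=0; m[:,:200]=0;m[185:]=0;m[:,310:]=0
for u in (216,225,234,242,250,258,266,272,280,288,294):
    c=np.flatnonzero(m[:,u]); 
    if len(c): 
        p=plane(S0,u,c[0]-.5,61 if 241<u<267 else 128)[:2]; print(u,c[0],c[-1],'top edge',(p-org)@ex,(p-org)@ey, end=' ')
        p=plane(S0,u,c[-1]+.5,16)[:2]; print('floor line',(p-org)@ex,(p-org)@ey)
h=cv2.cvtColor(T0['frame'],cv2.COLOR_RGB2HSV); m=cv2.inRange(h,(100,120,60),(125,255,255)); m[:240]=0
for u in (315,325,340,350,360,385,395,403):
    c=np.flatnonzero(m[:,u]); z=61 if 335<u<370 else 128
    if len(c): a,b=[plane(T0,u,v,z)[:2] for v in (c[0]-.5,c[-1]+.5)]; print('top',u,c[0],c[-1],'inner',(a-org)@ex,'outer',(b-org)@ex,'lat',(a-org)@ey)
E
```

```text
drive bottom +x edge 152 len 147.5 yaw 101.7 mid rel to (380,-253) in locker axes 3.2959584060426224 -1.014178881638361
drive bottom +x edge 157 len 146.4 yaw 101.7 mid rel to (380,-253) in locker axes 6.86598879078975 0.7832694116618495
drive bottom +x edge 162 len 145.3 yaw 101.7 mid rel to (380,-253) in locker axes 10.436019175536924 2.5807177049619945
notch inner z61 len 69.5 yaw 99.5 mid rel to (380,-253) in locker axes -20.239500888424747 0.9866601631274716
notch outer z61 len 70.6 yaw 97.7 mid rel to (380,-253) in locker axes -26.900555619786605 0.22525985046793126
floor/front len 155.9 yaw 100.4 mid rel to (380,-253) in locker axes -19.912844172775415 -5.672160973235998
216 124 147 top edge -29.368826749034376 -84.43915800647044 floor line -43.434250783511004 -106.56968169894806
225 127 158 top edge -28.118760497885372 -62.86290911202434 floor line -20.79852828298099 -73.30467071675517
234 129 160 top edge -29.41640355042701 -42.57613215199994 floor line -22.54206588353678 -50.9731481815268
242 150 163 top edge -28.501375684434873 -29.331514665693298 floor line -20.8503966491
[... 783 characters left out ...]
278 inner -24.840602090799543 outer -32.15570310189469 lat 83.45241554199373
top 325 273 276 inner -24.93438757916719 outer -32.2591964935075 lat 64.01785878996864
top 340 270 272 inner -23.90360918546267 outer -29.879462127573714 lat 23.72300039631237
top 350 268 270 inner -24.00624544024645 outer -29.99006621738971 lat 2.490571905985026
top 360 266 268 inner -24.109231354279412 outer -30.101044095796865 lat -18.79972389930061
top 385 260 263 inner -23.653706079704932 outer -31.04412457669903 lat -54.17176759386746
top 395 257 261 inner -21.892939314543852 outer -31.14761454188388 lat -74.46702705126546
top 403 256 259 inner -23.0800123479886 outer -30.491047010739898 lat -90.07799591524737
```

```bash
python3 - <<'E'
from h import *
np.set_printoptions(precision=1,suppress=True)
D=pickle.load(open('d2.pkl','rb')); S=D['side']
ex=np.array([np.cos(np.radians(10)),np.sin(np.radians(10))]); ey=np.array([-ex[1],ex[0]]); org=np.array([380,-253])
h=cv2.cvtColor(S['frame'],cv2.COLOR_RGB2HSV)
for u in (214,220,226,232,238,244,250,256,262,268,274,278):
    col=h[:,u]; base=np.arange(120,160); ok=[v for v in base if col[v,1]<60 and col[v,2]>90]
    v=max([w for w in ok if all(col[w-k,1]<60 for k in range(4))]); 
    p=plane(S,u,v+.5,157)[:2]; q=plane(S,u,v+.5,157)
    print(u,v,(p-org)@ex,(p-org)@ey, col[v-1:v+3].tolist())
for u in(277,278,279,280,281,282,283,284): print(u,h[125,u].tolist(),h[140,u].tolist())
E
```

```text
214 159 76.33867548418681 -37.818574741560326 [[9, 16, 115], [5, 13, 117], [4, 17, 118], [176, 15, 117]]
220 131 8.574491251567025 -54.63453809289595 [[18, 29, 160], [15, 17, 151], [112, 60, 131], [109, 190, 126]]
226 133 9.30295347713449 -41.06733504611345 [[18, 28, 157], [170, 6, 136], [109, 124, 121], [109, 196, 125]]
232 135 10.02094576243941 -27.598264458793448 [[18, 29, 156], [115, 12, 133], [108, 152, 129], [109, 190, 126]]
238 137 10.728694214714526 -14.224576394169915 [[18, 29, 177], [13, 25, 162], [124, 47, 82], [114, 78, 88]]
244 138 9.077905172699866 -1.8889511184614467 [[17, 30, 155], [16, 38, 153], [11, 76, 131], [10, 143, 109]]Traceback (most recent call last):
  File "<stdin>", line 8, in <module>
ValueError: max() iterable argument is empty
```

```bash
python3 -m inch '[[[0,3,4,0,0,0,20],[0,3,12,0,0,0,20],[0,3,22,0,0,0,20],[0,3,32,0,0,0,20],[0,3,42,0,0,0,20],[0,3,52,0,0,0,20],[0,3,62,0,0,0,20],[0,3,72,0,0,0,20],[0,3,80,0,0,0,20],[0,3,85,0,0,0,20],[0,3,85,0,0,0,20],[0,3,85,0,0,0,20]]]'
python3 - <<'E'
from h import *
np.set_printoptions(precision=1,suppress=True)
S=grab('side'); T=grab('top'); pickle.dump((S,T),open('d3.pkl','wb'))
ez=status.get_obs()['ee_pos']; zb=ez[2]-49.7; print(ez,zb)
ex=np.array([np.cos(np.radians(10)),np.sin(np.radians(10))]); ey=np.array([-ex[1],ex[0]]); org=np.array([380,-253])
h=cv2.cvtColor(S['frame'],cv2.COLOR_RGB2HSV).astype(int)
for a in (-60,-40,40,60):
    # column scan near the expected bottom edge; print hsv profile with locker-x of that pixel at bottom height
    u,v=proj(S,np.r_[org+ex*16+ey*a,zb]); u=int(round(u)); v=int(v)
    print(a,[(w,round(float((plane(S,u,w+.5,zb)[:2]-org)@ex),1),h[w,u].tolist()) for w in range(v-8,v+7)])
for e in (-75,75):
    u,v=proj(S,np.r_[org+ex*16+ey*e,zb+25]); u=int(u);v=int(v)
    print(e,[(w,h[v,w].tolist()) for w in range(u-6,u+8)],'expect',u)
E
```

```text
t: 12.85
ee_pos: [383.1, -252.1, 122.6]
orientation: [2.02, 2.406, 0.0]
ft_force: [0.6, 0.1, -4.5]
width: 27.9
grasp_force: 30.0
[ 383.2 -252.3  122.9] 73.16774067634725
-60 [(149, -4.8, [18, 29, 158]), (150, -2.3, [18, 32, 158]), (151, 0.2, [17, 31, 157]), (152, 2.8, [20, 30, 154]), (153, 5.3, [17, 30, 153]), (154, 7.8, [17, 30, 154]), (155, 10.3, [19, 27, 151]), (156, 12.8, [6, 9, 138]), (157, 15.3, [111, 65, 137]), (158, 17.7, [129, 14, 179]), (159, 20.2, [5, 13, 214]), (160, 22.7, [5, 14, 214]), (161, 25.1, [3, 14, 214]), (162, 27.6, [8, 14, 218]), (163, 30.0, [5, 14, 218])]
-40 [(152, -3.1, [20, 32, 194]), (153, -0.6, [21, 32, 193]), (154, 1.9, [20, 33, 194]), (155, 4.4, [20, 31, 190]), (156, 6.9, [18, 32, 174]), (157, 9.4, [19, 31, 158]), (158, 11.9, [17, 31, 156]), (159, 14.4, [115, 33, 131]), (160, 16.8, [135, 12, 172]), (161, 19.3, [5, 15, 211]), (162, 21.7, [3, 13, 208]), (163, 24.2, [5, 16, 210]), (164, 26.6, [9, 17, 215]), (165, 29.1, [7, 15, 215]), (166, 31.5, [4, 10, 171])]
40 [(162, -3.7, [18, 29, 158]), (163, -1.2, [14, 30, 160]), (164, 1.3, [17, 34, 159]), (165, 3.7,
[... 698 characters left out ...]
, 219]), (179, 31.8, [10, 4, 212])]
-75 [(207, [11, 140, 120]), (208, [11, 136, 120]), (209, [10, 125, 126]), (210, [10, 128, 126]), (211, [10, 134, 120]), (212, [10, 134, 112]), (213, [10, 137, 115]), (214, [10, 140, 122]), (215, [16, 45, 152]), (216, [18, 28, 155]), (217, [17, 32, 159]), (218, [17, 31, 157]), (219, [16, 31, 157]), (220, [17, 32, 158])] expect 213
75 [(272, [18, 29, 151]), (273, [16, 28, 156]), (274, [17, 29, 168]), (275, [16, 27, 158]), (276, [17, 26, 159]), (277, [19, 22, 182]), (278, [18, 22, 149]), (279, [0, 5, 101]), (280, [109, 111, 117]), (281, [108, 190, 122]), (282, [109, 189, 120]), (283, [109, 191, 120]), (284, [109, 192, 121]), (285, [108, 194, 122])] expect 278
```

Drive and bay line up within about 2 mm, so I'm lowering, slowly at the end.

```bash
python3 -m inch '[[[-1,0,6,0,0,0.01,20],[-1,0,13,0,0,0.01,20],[-1,0,20,0,0,0.01,20],[-1,0,27,0,0,0.01,20],[-1,0,34,0,0,0.01,20],[-1,0,40,0,0,0.01,20],[-1,0,45,0,0,0.01,20],[-1,0,49,0,0,0.01,20],[-1,0,52,0,0,0.01,20],[-1,0,54,0,0,0.01,20],[-1,0,54,0,0,0.01,20]]]'; python3 -m inch '[[[0,0,0.5,0,0,0,20],[0,0,1,0,0,0,20],[0,0,1.5,0,0,0,20],[0,0,2,0,0,0,20],[0,0,2,0,0,0,20]]]'
```

```text
t: 14.05
ee_pos: [383.1, -253.0, 68.3]
orientation: [-2.032, -2.396, -0.0]
ft_force: [-0.4, 0.5, -5.2]
width: 27.9
grasp_force: 30.0
t: 14.55
ee_pos: [383.1, -253.0, 66.5]
orientation: [-2.032, -2.396, 0.0]
ft_force: [-0.3, -0.1, -5.1]
width: 27.7
grasp_force: 30.0
```

```bash
python3 -m inch '[[[0,0,0.4,0,0,0,20],[0,0,0.8,0,0,0,20],[0,0,1.2,0,0,0,20],[0,0,1.2,0,0,0,20]]]'; 
```

```text
t: 14.95
ee_pos: [383.2, -253.1, 65.7]
orientation: [2.032, 2.396, -0.0]
ft_force: [-2.0, 1.5, 4.4]
width: 27.6
grasp_force: 30.0
```

The force moved from -5 to +4 N at the expected height, so the drive stands on the floor. Releasing and rising.

```bash
python3 -m inch '[[[0,0,0,0,0,0,31],[0,0,0,0,0,0,36],[0,0,0,0,0,0,45],[0,0,0,0,0,0,50],[0,0,0,0,0,0,50],[0,0,0,0,0,0,50],[0,0,-4,0,0,0,50],[0,0,-12,0,0,0,50],[0,0,-24,0,0,0,50],[0,0,-40,0,0,0,50],[0,0,-60,0,0,0,50],[0,0,-80,0,0,0,50],[0,0,-100,0,0,0,50],[0,0,-115,0,0,0,50],[0,0,-120,0,0,0,50],[0,0,-120,0,0,0,50]]]'
python3 - <<'E'
from h import *
S=grab('side'); T=grab('top'); pickle.dump((S,T),open('d4.pkl','wb'))
o=status.get_obs(); print(o['ee_pos'],o['width'],o['qpos'])
ex=np.array([np.cos(np.radians(10)),np.sin(np.radians(10))]); ey=np.array([-ex[1],ex[0]]); org=np.array([380,-253])
for n,d in(('side',S),('top',T)):
    h=cv2.cvtColor(d['frame'],cv2.COLOR_RGB2HSV); m=cv2.inRange(h,(5,150,190),(32,255,255)); m[:100]=0;m[:,:180]=0;m[:,400:]=0
    k,l,st,c=cv2.connectedComponentsWithStats(m)
    for i in range(1,k):
        if st[i,4]>40:
            p=plane(d,*c[i],118)[:2]-org; print(n,st[i],c[i],'at z118',p@ex,p@ey)
E
```

```text
t: 16.55
ee_pos: [383.5, -253.3, 186.4]
orientation: [2.03, 2.394, 0.0]
ft_force: [-0.6, -0.4, -0.0]
width: 43.9
grasp_force: 0.0
[ 382.77261968 -252.80528049  185.04091523] 43.825396467741534 [-6.09649062e-01  2.05725316e-01  2.00215283e+00  2.16353045e-05
  9.34141975e-01 -7.73678820e-01]
side [226 140  42  19 314] [246.5        148.89171975] at z118 5.097814935202039 -0.8799131797809754
side [234 152  22  16 199] [244.70351759 159.70351759] at z118 32.02312589451887 5.87038772530037
```

The drive is upright: its top sticker sits where the bay centre puts it at z = 118. Next I go round to the front of the -y wing with the fingers closed.

```bash
python3 -m inch '[[[-8,-12,0,0,0,0,50],[-16,-24,0,0,0,0,50],[-26,-38,0,0,0,0,50],[-36,-54,0,0,0,0,30],[-46,-70,0,0,0,0,0],[-53,-80,0,0,0,0,0],[-55,-83,0,0,0,0,0],[-55,-83,8,0,0,0,0],[-55,-83,22,0,0,0,0],[-55,-83,38,0,0,0,0],[-55,-83,54,0,0,0,0],[-55,-83,70,0,0,0,0],[-55,-83,86,0,0,0,0],[-55,-83,98,0,0,0,0],[-55,-83,106,0,0,0,0],[-55,-83,108,0,0,0,0],[-55,-83,108,0,0,0,0]]]'; python3 -m inch '[[[0,5,0,0,0,0,0],[0,10,0,0,0,0,0],[0,15,0,0,0,0,0],[0,20,0,0,0,0,0],[0,24,0,0,0,0,0],[0,28,0,0,0,0,0],[0,30,0,0,0,0,0],[0,32,0,0,0,0,0],[0,34,0,0,0,0,0],[0,36,0,0,0,0,0]]]'
```

```text
t: 18.35
ee_pos: [310.3, -320.8, 77.1]
orientation: [-2.032, -2.396, -0.0]
ft_force: [-0.7, 0.5, 0.2]
width: 0.7
grasp_force: 0.0
t: 19.35
ee_pos: [345.8, -315.0, 77.3]
orientation: [-2.032, -2.396, 0.0]
ft_force: [-0.0, -0.3, -0.3]
width: 0.8
grasp_force: 0.0
```

```bash
python3 -m inch '[[[0,1.5,0,0,0,0,0],[0,3,0,0,0,0,0],[0,4.5,0,0,0,0,0],[0,6,0,0,0,0,0],[0,7.5,0,0,0,0,0],[0,9,0,0,0,0,0],[0,10.5,0,0,0,0,0],[0,12,0,0,0,0,0],[0,14,0,0,0,0,0],[0,16,0,0,0,0,0],[0,18,0,0,0,0,0],[0,20,0,0,0,0,0]]]'
python3 - <<'E'
from h import *
S=grab('side')
h=cv2.cvtColor(S['frame'],cv2.COLOR_RGB2HSV); m=cv2.inRange(h,(100,120,60),(125,255,255)); m[:110]=0; m[:,:180]=0;m[210:]=0;m[:,330:]=0
print(cv2.boundingRect(m))
E
```

```text
t: 20.55
ee_pos: [365.5, -311.5, 77.2]
orientation: [-2.032, -2.396, -0.0]
ft_force: [-2.3, 0.9, 1.5]
width: 0.3
grasp_force: 1.1
(210, 134, 83, 51)
```

Contact is steady at about 2 N, the drawer's friction. Pushing on.

```bash
python3 -m inch '[[[0,2,0,0,0,0,0],[0,4.5,0,0,0,0,0],[0,7.5,0,0,0,0,0],[0,10.5,0,0,0,0,0],[0,13.5,0,0,0,0,0],[0,16.5,0,0,0,0,0],[0,19.5,0,0,0,0,0],[0,22.5,0,0,0,0,0],[0,25.5,0,0,0,0,0],[0,28.5,0,0,0,0,0],[0,31.5,0,0,0,0,0],[0,34.5,0,0,0,0,0],[0,37.5,0,0,0,0,0],[0,40.5,0,0,0,0,0],[0,43.5,0,0,0,0,0],[0,46.5,0,0,0,0,0],[0,49,0,0,0,0,0],[0,51,0,0,0,0,0],[0,52,0,0,0,0,0],[0,53,0,0,0,0,0]]]'
python3 - <<'E'
from h import *
S=grab('side'); o=status.get_obs(); print(o['ft_force'])
org=np.array([380,-253]); ex=np.array([np.cos(np.radians(10)),np.sin(np.radians(10))]); ey=np.array([-ex[1],ex[0]])
print('tcp rel',(o['ee_pos'][:2]-org)@ex)
h=cv2.cvtColor(S['frame'],cv2.COLOR_RGB2HSV); m=cv2.inRange(h,(100,120,60),(125,255,255)); m[:110]=0; m[:,:180]=0;m[210:]=0;m[:,330:]=0
print(cv2.boundingRect(m))
for u in range(215,300,8):
    c=np.flatnonzero(m[:,u]); 
    if len(c): p=plane(S,u,c[0]-.5,128)[:2]; print(u,c[0],c[-1],(p-org)@ex,(p-org)@ey)
E
```

```text
t: 22.6
ee_pos: [417.9, -303.1, 77.3]
orientation: [2.032, 2.396, -0.0]
ft_force: [-2.0, 0.9, -0.1]
width: 0.5
grasp_force: 1.0
[-1.59870283  0.89282729  0.03139192]
tcp rel 28.70130906419181
(213, 153, 72, 51)
215 156 161 48.84273949313739 -52.073461615274226
223 155 164 41.09448119057898 -37.597026614594206
263 167 175 41.639435255105134 50.07078834163221
271 169 178 40.82177255383955 66.87802149546057
279 171 180 40.00318719390133 83.5864676832991
```

```bash
python3 -m inch '[[[0,1,0,0,0,0,0],[0,2.2,0,0,0,0,0],[0,3.4,0,0,0,0,0],[0,4.6,0,0,0,0,0],[0,5.8,0,0,0,0,0],[0,7,0,0,0,0,0],[0,8,0,0,0,0,0],[0,9,0,0,0,0,0],[0,9.5,0,0,0,0,0]]]'; python3 -m inch '[[[0,0.5,0,0,0,0,0],[0,1,0,0,0,0,0],[0,1.5,0,0,0,0,0],[0,2,0,0,0,0,0],[0,2.5,0,0,0,0,0]]]'
```

```text
t: 23.55
ee_pos: [427.2, -301.5, 77.3]
orientation: [2.032, 2.396, 0.0]
ft_force: [-2.2, 0.5, 0.2]
width: 0.6
grasp_force: 1.1
t: 24.05
ee_pos: [429.6, -301.1, 77.3]
orientation: [-2.032, -2.396, -0.0]
ft_force: [-3.2, 1.2, 1.0]
width: 0.6
grasp_force: 1.1
```

```bash
python3 -m inch '[[[0,0.5,0,0,0,0,0],[0,1,0,0,0,0,0],[0,1.5,0,0,0,0,0]]]';  python3 -m inch '[[[0,0.4,0,0,0,0,0],[0,0.8,0,0,0,0,0],[0,1.2,0,0,0,0,0]]]'
```

```text
t: 24.35
ee_pos: [431.1, -300.8, 77.3]
orientation: [-2.032, -2.396, -0.0]
ft_force: [-2.8, 0.7, 1.2]
width: 0.5
grasp_force: 1.1
t: 24.65
ee_pos: [432.2, -300.6, 77.3]
orientation: [-2.032, -2.396, -0.0]
ft_force: [-2.2, 2.3, 0.9]
width: 1.0
grasp_force: 1.1
```

```bash
python3 -m inch '[[[0,0.5,0,0,0,0,0],[0,1,0,0,0,0,0],[0,1.5,0,0,0,0,0],[0,1.5,0,0,0,0,0]]]';  python3 -m inch '[[[0,0.4,0,0,0,0,0],[0,0.8,0,0,0,0,0],[0,1.2,0,0,0,0,0],[0,1.2,0,0,0,0,0]]]'
```

```text
t: 25.05
ee_pos: [433.8, -300.4, 77.3]
orientation: [2.032, 2.396, 0.0]
ft_force: [-1.5, 0.9, 1.5]
width: 0.8
grasp_force: 0.8
t: 25.45
ee_pos: [434.5, -300.2, 77.2]
orientation: [-2.031, -2.396, 0.001]
ft_force: [-4.5, -0.5, 1.9]
width: 0.7
grasp_force: 2.4
```

```bash
python3 -m inch '[[[0,0.4,0,0,0,0,0],[0,0.8,0,0,0,0,0],[0,0.8,0,0,0,0,0],[0,0.8,0,0,0,0,0]]]';  python3 -m inch '[[[0,0.4,0,0,0,0,0],[0,0.8,0,0,0,0,0],[0,0.8,0,0,0,0,0],[0,0.8,0,0,0,0,0]]]'
```

```text
t: 25.85
ee_pos: [434.6, -300.2, 77.3]
orientation: [-2.031, -2.395, 0.002]
ft_force: [-8.6, -1.8, 3.3]
width: 0.5
grasp_force: 4.4
t: 26.25
ee_pos: [434.6, -300.1, 77.2]
orientation: [-2.03, -2.394, 0.003]
ft_force: [-11.7, -3.0, 5.5]
width: 0.4
grasp_force: 6.4
```

Force climbs with no further travel, right at or past the predicted shut position: it's on the stop. Backing away gently, then checking.

```bash
python3 -m inch '[[[0,-1,0,0,0,0,0],[0,-3,0,0,0,0,0],[0,-8,0,0,0,0,0],[0,-16,0,0,0,0,0],[0,-28,0,0,0,0,0],[0,-42,0,0,0,0,0],[0,-56,0,0,0,0,0],[0,-66,0,0,0,0,0],[0,-70,-6,0,0,0,0],[0,-70,-24,0,0,0,0],[0,-70,-50,0,0,0,0],[0,-70,-80,0,0,0,0],[0,-70,-105,0,0,0,0],[-10,-70,-115,0,0,0,0],[-40,-70,-120,0,0,0,0],[-80,-70,-120,0,0,0,0],[-115,-70,-120,0,0,0,0],[-130,-70,-120,0,0,0,0],[-130,-70,-120,0,0,0,0]]]'
python3 - <<'E'
from h import *
S=grab('side');T=grab('top'); o=status.get_obs(); print(o['ft_force'],o['ee_pos'],o['t'])
org=np.array([503,-231]); ex=np.array([np.cos(np.radians(10)),np.sin(np.radians(10))]); ey=np.array([-ex[1],ex[0]])
for n,d in(('side',S),('top',T)):
    h=cv2.cvtColor(d['frame'],cv2.COLOR_RGB2HSV); m=cv2.inRange(h,(100,120,60),(125,255,255))
    if n=='side': m[:110]=0; m[:,:180]=0;m[210:]=0;m[:,330:]=0
    else: m[:140]=0;m[:,:280]=0
    print(n,cv2.boundingRect(m))
    for u in range(cv2.boundingRect(m)[0],400,12):
        c=np.flatnonzero(m[:,u]); 
        if len(c): a,b=[(plane(d,u,v,128)[:2]-org) for v in (c[0]-.5,c[-1]+.5)]; print(u,c[0],c[-1],(a@ex).round(1),(b@ex).round(1),(a@ey).round(1))
    g=cv2.inRange(h,(5,150,190),(32,255,255)); print('orange px near locker',int((g[100:290,180:300] if n=='side' else g[150:290,280:410]).sum()/255))
    p0=pickle.load(open('d0.pkl','rb'))[n]['frame'].astype(int)
    # plain drive region unchanged?
    x,y,w,hh=(240,205,20,70) if n=='top' else (303,175,35,65)
    print('plain drive diff',np.abs(d['frame'][y:y+hh,x:x+w].astype(int)-p0[y:y+hh,x:x+w]).mean())
E
```

```text
t: 28.15
ee_pos: [388.4, -441.2, 196.4]
orientation: [-2.034, -2.394, -0.0]
ft_force: [-0.9, -0.2, -1.0]
width: 0.5
grasp_force: 0.0
[-0.54570816  0.50717376 -0.10449124] [ 387.91336861 -438.60426569  196.38245776] 28.25
side (194, 154, 88, 28)
194 154 155 -66.4 -61.8 -95.3
206 157 159 -67.7 -60.9 -68.8
218 161 162 -66.7 -62.2 -41.6
254 171 173 -68.3 -61.6 36.2
266 175 176 -67.3 -62.9 62.1
278 178 180 -68.6 -62.0 87.0
orange px near locker 0
plain drive diff 6.2089377289377286
top (298, 212, 97, 28)
298 237 239 -72.5 -78.2 99.9
310 229 237 -61.8 -79.0 73.9
322 226 233 -60.6 -75.9 49.8
334 228 230 -69.0 -74.8 27.8
346 226 228 -69.8 -75.5 4.0
358 224 226 -70.5 -76.3 -19.8
370 216 225 -59.7 -78.9 -46.6
382 214 222 -60.5 -77.8 -70.6
394 212 215 -61.2 -68.9 -94.8
orange px near locker 0
plain drive diff 3.4404761904761907
```

The blue front now lies flush against the locker face: its inner edge is at about -60.5 and its outer about -68 to -70 from the locker's origin. The plain drive's place in the rack looks unchanged and the arm is clear of everything. Handing in.

```bash
python3 -c "
from workcell import ctrl; print(ctrl.close_job())"
```

```text
the job is handed in; nothing more can be done
None
```

The orange-stickered drive is standing in the drawer, the drawer is pushed fully shut and the plain drive is still in the rack; handed in at about 28 s, after a first grip attempt that caught only the drive's top edge (about 24 N) because the tool stands roughly 36 mm higher than reported.

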